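File a reference case into the tight row

ROBOT

A 6-joint arm with a two-finger parallel gripper is mounted at the origin on the work surface. World frame = base frame: x ahead of the robot, y to its left, z up, the work surface at z = 0. Lengths are in m, angles in rad, forces in N, time in s.
With the tool pointing down it reaches from about 0.25 to 0.725 m from the base axis. Payload 4 kg.
Tool frame: the origin (TCP) lies at the very end of the fingers, on their centre line; the grasp point (between the pads) lies 19 mm behind it; z points along the fingers, y is the line along which they close (so a half turn about z gives the same grasp; the last joint's range is limited). The gripper opens to 85 mm and grips with 20 to 120 N. Pads are 22 mm wide; open, the fingers measure 114 mm over their backs; the gripper's body (76 mm by 85 mm) begins 54 mm behind the grasp point. The pads swing forward as they close: fully open they stand 13 mm farther back than shut.
Start: joints at [-1.101, 0.241, 0.005, 1.335, 0, 1.571], TCP at [0.226, -0.446, 0.231] pointing down, gripper open.
Joint ranges: [-2.72, 2.72], [-1.05, 1.87], [-1.09, 1.28], [-1.99, 2.15], [-1.42, 1.44], [-3.14, 3.14]. Speed limits (rad/s): [2.79, 2.79, 3.14, 3.14, 3.14, 3.14].

INTERFACE

Orientations are given as a unit quaternion [x, y, z, w].
In Python, from workcell import bot, vision, workorder gives the robot as it stands.
- The arm moves only by the shell command python3 -m creep 'ROWS' [OPENING]. ROWS is JSON, a list of rows, each a list of 2 entries, a list of its own where there are three numbers: the shift along the tool's x, y, z in mm, then the turn, a rotation vector about the tool's x, y, z in rad. In form: [[[dx, dy, dz], [wx, wy, wz]], ...]. A call has 1 to 12 rows; each row shifts and turns the commanded pose from where the row before left it, along the tool's axes as they then stand; what a row does not reach is not made up. A row lasts 1/8 s, in which the tool goes at most 62.5 mm and 10.7 degrees, less where a joint would pass 70% of its speed; a pose out of reach is approached as far as the arm can. A call is refused whole if a number of a shift passes 62.5 or a number of a turn 0.188, either way. A call with a gripper value outside its range is refused whole. OPENING is the finger opening in mm, from 0 to 85.4, set as the call begins (- or left out, the last holds). The fingers move at their own pace and stop on an object; the grip force is fixed at half the most. Time passes only in rows, so rows that do not move let the fingers close. It gives the time, the measured TCP pose, the force, the opening and the grip force at its end, in the units of the state.
- bot.get_obs(): the state, without advancing time (a new reading comes with each control period).
- vision.camera(name): name is "scene" or "top" or "wrist"; returns a dict with "image" (384x512x3 uint8, blue, green, red), "z_map" (384x512 float32, m along the optical axis (not along the pixel's ray), 0 where there is no reading), "K" (3x3 intrinsics, pixels), "rvec" (rotation vector, rad) and "tvec" (3), from world to camera coordinates, as OpenCV has them; the wrist camera has in their place "tool_from_camera" (4x4, takes a point from camera to tool coordinates, whose origin is the TCP and whose axes are the flange's). Camera axes: x right, y down, z forward; pixel columns grow to the right and rows downward; lengths in m; the calibration is good to about 2 mm. A picture is of the moment at which its call begins: read the wrist's pose just before it.
- workorder.job_done(): hands the job in; it is judged then, once.
Trained networks look in a picture, given as the dict that the camera call returned (one of the last four; its "shot" number tells which), for a name from the list of things; names that differ only in an ending like _2 or _b are one class to them, and where a whole thing is asked for, a point or a joint stands for the part that bears it (a point fixed in the world has none). Each returns a list of dicts, best first, with "score" (0 to 1); they miss things now and then, are a little off and sometimes report something else, mostly with a low value. They report only what shows in the picture. A call takes as long as a camera call.
- vision.spot_in(picture, query): "position" ([column, row] in pixels, amid what is visible of it).
- vision.place_of(picture, query): "position" ([column, row] in pixels: a listed point, or the origin of a listed thing).
The state is a dict: "clock": time; "joint_pos": joint angles; "joint_vel": joint speeds; "tau": joint torques, N m; "eef_pos": TCP position; "tool_rot": TCP orientation; "ft_force": force on the tool from outside, world axes, zero at the start; "ft_torque": the same for the moment, N m; "grip_width": finger opening in m; "grasp_force": force on a finger pad.
Only numpy, scipy, OpenCV 4.12 (cv2) and the standard library are available. Lean on these libraries where they do the work, as an engineer would, in place of code of your own. Each camera call takes 0.05 s, during which the arm holds its last target. There are 200 camera calls.

TASK

File the reference-disc case that stands alone on the bench into the middle of the tight row in the aluminium rack. First slide the two pairs gently apart along the rack, leaving them standing on its floor, until each comes up against its sprung end pad; then slide the case down between the second and third, upright and fully home on the rack floor like the others. Never press hard (stay well under 25 N), and leave everything else on the bench alone.

Things in the scene. Friction and masses are not known exactly. Their poses are not given: they have to be found in the camera images.
- rack: Fixed aluminium rack, 100 mm (x) x 220 mm (y), origin at the centre of its underside, z up. Cases stand on its floor, 8 mm above the origin, in a row along y between two rails (22 mm high above the origin, inner faces at x = -31 and +31 mm). Two upright end cheeks (tops 54 mm above the origin) close the row; they are joined into one cradle, clamped in place.
- rack_floor (a point): Centre of the rack's floor (8 mm above the rack's origin, same axes). The middle between the end cheeks lies up to 10 mm either way along y from here and is not measured: the ends must be felt. Each cheek has a sprung rubber pad giving 1.5 N/mm over 4 mm, then hard. Relaxed pads are 161 mm apart, 1 mm more than five cases. Two cases slide at roughly 2 to 5 N.
- spare_mid (a point): The case to be filed, standing alone upright on the bench, turned at random: grey plastic with a black cap, 56 mm (own x) x 32 mm (own y) x 80 mm tall, about 0.22 kg, its long lower and upper edges (along x) rounded to 4 mm. The point is its centre, 40 mm above its underside; z up.
- case1_mid (a point): First (outermost, lowest y) of the four cases in the rack, counted along the rack's y; same size and make as the spare. The point is its centre, 40 mm above its underside; axes as the rack's. It can be grasped from above across its 56 mm (x); its 32 mm lies along the row.
- case2_mid (a point): Second of the four cases in the rack, counted along the rack's y; same size and make as the spare. The point is its centre, 40 mm above its underside; axes as the rack's. It can be grasped from above across its 56 mm (x); its 32 mm lies along the row. At the start the second and third are only 2 to 9 mm apart.
- case3_mid (a point): Third of the four cases in the rack, counted along the rack's y; same size and make as the spare. The point is its centre, 40 mm above its underside; axes as the rack's. It can be grasped from above across its 56 mm (x); its 32 mm lies along the row. At the start the second and third are only 2 to 9 mm apart.
- case4_mid (a point): Fourth (outermost, highest y) of the four cases in the rack, counted along the rack's y; same size and make as the spare. The point is its centre, 40 mm above its underside; axes as the rack's. It can be grasped from above across its 56 mm (x); its 32 mm lies along the row.
- vial_a: Bystander, to be left alone: small amber glass vial, 24 mm across, 50 mm tall; origin at the centre of its underside.
- vial_b: Bystander, to be left alone: small clear glass vial, 24 mm across, 45 mm tall; origin at the centre of its underside.
- jar: Bystander, to be left alone: white jar, 60 mm across, 70 mm tall; origin at the centre of its underside.
- beaker: Bystander, to be left alone: glass beaker, 64 mm across, 80 mm tall; origin at the centre of its underside.
- tipbox: Bystander, to be left alone: blue box, 80 x 120 mm, 50 mm tall; origin at the centre of its underside.
- spatula: Bystander, to be left alone: small wide-bladed spatula with a wooden handle, 160 mm long, lying flat; origin near its middle on the underside.
- mouse: Bystander, to be left alone: computer mouse, 62 mm across, 32 mm tall; origin at the centre of its underside.

How it is judged:
By the outcome, as a careful person would: the job done as asked, in the order asked, and still so for the second after the job is handed in, with the robot touching nothing.
It also fails if it takes over 72 s, if anything falls off the work surface, if the arm or the gripper's body presses on something with over 40 N, if the wrist force passes 120 N, or if a joint passes its speed limit or range.

## Working session

There is one attempt and no reset: what is moved stays moved. The work goes in short steps, Python scripts to look and compute and a shell command to move; the robot and the scene stay as the last step left them, time stands still between calls to the robot, and variables do not carry over. Pictures are saved under pics/ and viewed, at most 10 in all, crops included, and the job is handed in when it is done.

```bash
mkdir -p pics; ls
cat > h.py <<'E'
import numpy as np, cv2
from scipy.spatial.transform import Rotation as R
from workcell import bot, vision, workorder
def cam(name):
    o=bot.get_obs(); p=vision.camera(name)
    if name=="wrist":
        T=np.eye(4);T[:3,:3]=R.from_quat(o["tool_rot"]).as_matrix();T[:3,3]=o["eef_pos"]
        p["W"]=T@np.array(p["tool_from_camera"])
    else:
        T=np.eye(4);T[:3,:3]=cv2.Rodrigues(np.array(p["rvec"],float))[0];T[:3,3]=np.ravel(p["tvec"])
        p["W"]=np.linalg.inv(T)
    return p
def cloud(p):
    z=p["z_map"];v,u=np.indices(z.shape);K=np.array(p["K"])
    c=np.stack([(u-K[0,2])/K[0,0]*z,(v-K[1,2])/K[1,1]*z,z],-1)
    return c@p["W"][:3,:3].T+p["W"][:3,3]
def atz(p,px,z):
    K=np.array(p["K"]);d=p["W"][:3,:3]@np.array([(px[0]-K[0,2])/K[0,0],(px[1]-K[1,2])/K[1,1],1]);o=p["W"][:3,3]
    return o+d*(z-o[2])/d[2]
E
python3 - <<'E'
from h import *
np.set_printoptions(precision=4,suppress=True)
o=bot.get_obs();print(o)
for n in("top","scene"):
    p=cam(n);cv2.imwrite(f"pics/{n}0.png",p["image"])
    print(n,p["W"][:3,3])
    for q in["rack_floor","spare_mid","case1_mid","case2_mid","case3_mid","case4_mid"]:
        z={"rack_floor":.008,"spare_mid":.04}.get(q,.048)
        for r in vision.place_of(p,q)[:2]: print(q,r["score"],np.round(r["position"]),atz(p,r["position"],z))
E
```

```text
pics
{'clock': 0.0, 'joint_pos': array([-1.101 ,  0.2414,  0.0038,  1.3352, -0.    ,  1.5708]), 'joint_vel': array([-0.0016, -0.0007, -0.0021, -0.0012, -0.0004,  0.0008]), 'tau': array([  0.0003, -37.232 ,  25.2406,   0.0169,   0.0002,  -0.    ]), 'eef_pos': array([ 0.2261, -0.4453,  0.2304]), 'tool_rot': array([ 0.9725,  0.2327, -0.0002, -0.001 ]), 'ft_force': array([0.1916, 0.1929, 0.3507]), 'ft_torque': array([-0.037 , -0.0329, -0.0098]), 'grasp_force': 0.0, 'grip_width': 0.08553906424429066}
top [0.5232 0.0408 0.9694]
rack_floor 0.93 [200. 212.] [0.549  0.2052 0.008 ]
rack_floor 0.4 [189. 211.] [0.5522 0.2318 0.008 ]
spare_mid 0.79 [369. 208.] [ 0.5555 -0.22    0.04  ]
spare_mid 0.64 [179. 210.] [0.5553 0.2511 0.04  ]
case1_mid 0.96 [216. 214.] [0.5443 0.1592 0.048 ]
case2_mid 0.63 [208. 217.] [0.5369 0.1768 0.048 ]
case3_mid 0.9 [189. 211.] [0.5515 0.2239 0.048 ]
case4_mid 0.84 [177. 210.] [0.5558 0.2545 0.048 ]
scene [ 1.0643 -0.7871  0.6815]
rack_floor 0.97 [265. 183.] [0.5371 0.2123 0.008 ]
spare_mid 0.58 [172. 272.] [ 0.5575 -0.2183  0.04  ]
case1_mid 0.88 [252. 178.] [0.526  0.1604 0.048 ]
case2_mid 0.88 [262. 173.] [0.5362 0.1953 0.048 ]
case3_mid 0.66 [272. 169.] [0.5527 0.2249 0.048 ]
case4_mid 0.82 [278. 163.] [0.5529 0.2603 0.048 ]
case4_mid 0.29 [267. 190.] [0.5877 0.1245 0.048 ]
```

View pics/top0.png

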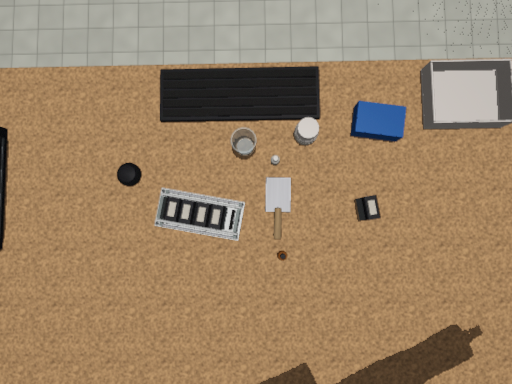

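View pics/scene0.png

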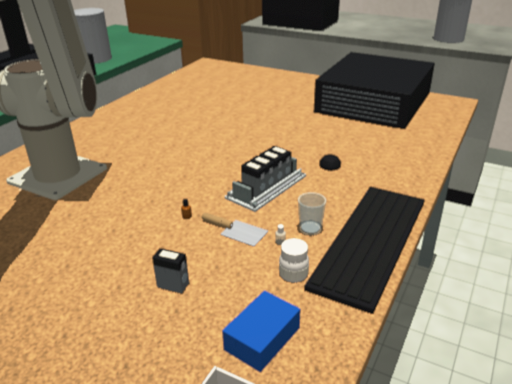

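Top view: the rack is at px (200,212), yawed a few degrees, with four cases at columns 170–216 and free floor at its low-y end (232). The spare stands alone at (368,208), and nothing is close to either.

```bash
cat >> h.py <<'E'
def go(x,y,z,yaw,q=None):
    "delta in tool axes; yaw deg = heading of tool y in world (mod 180)"
    o=bot.get_obs();M=R.from_quat(o["tool_rot"]).as_matrix()
    d=M.T@(np.array([x,y,z])-o["eef_pos"])*1e3
    h=np.degrees(np.arctan2(M[1,1],M[0,1])); dy=(yaw-h+90)%180-90
    t=np.radians(dy); 
    print("pos",np.round(o["eef_pos"],4),"head %.2f tilt"%h,np.round(M[:2,2],4),"shift",np.round(d,1),"turn about tool z %.4f"%(-t),"j",np.round(o["joint_pos"],2))
E
python3 - <<'E'
from h import *
p=vision.camera("wrist");print(np.round(p["tool_from_camera"],3),p["K"])
go(.545,.205,.30,-7)
P=cam("top");c=cloud(P)
for (a,b,u0,u1,n) in[(0,0,150,250,"rack"),(0,0,345,390,"spare")]:
    s=c[180:245,u0:u1].reshape(-1,3);s=s[np.isfinite(s).all(1)]
    k=s[:,2]>.07; r=cv2.minAreaRect(s[k][:,:2].astype(np.float32)*1000);print(n,k.sum(),r,np.median(s[k][:,2]))
E
```

```text
[[ 0.001 -0.963 -0.27   0.069]
 [ 1.     0.     0.001 -0.   ]
 [-0.    -0.27   0.963 -0.141]
 [ 0.     0.     0.     1.   ]] [[286.63413491   0.         259.01882823]
 [  0.         286.63413491 194.6618349 ]
 [  0.           0.           1.        ]]
pos [ 0.2264 -0.4459  0.2313] head -63.08 tilt [ 0.0001 -0.0001] shift [ 578.8 -436.1  -68.7] turn about tool z -0.9789 j [-1.1   0.24  0.01  1.34  0.    1.57]
rack 1380 ((537.1757202148438, 157.98223876953125), (235.64205932617188, 56.52976989746094), 79.61518859863281) 0.088075371670016
spare 348 ((535.5640258789062, -96.40596008300781), (55.79931640625, 274.8177185058594), 8.969331741333008) 0.08018128827700416
```

```bash
python3 -m creep '[[[48,-36,-6],[0,0,0]],[[48,-36,-6],[0,0,0]],[[48,-36,-6],[0,0,0]],[[48,-36,-6],[0,0,0]],[[48,-36,-6],[0,0,0]],[[48,-36,-6],[0,0,0]],[[48,-36,-6],[0,0,0]],[[48,-36,-6],[0,0,0]],[[48,-36,-6],[0,0,0]],[[48,-36,-6],[0,0,0]],[[48,-36,-6],[0,0,0]],[[48,-36,-6],[0,0,0]]]'
python3 -m creep '[[[0,0,0],[0,0,-0.163]],[[0,0,0],[0,0,-0.163]],[[0,0,0],[0,0,-0.163]],[[0,0,0],[0,0,-0.163]],[[0,0,0],[0,0,-0.163]],[[0,0,0],[0,0,-0.163]],[[0,0,0],[0,0,0]]]'
python3 - <<'E'
from h import *
p=cam("wrist");cv2.imwrite("pics/w1.png",p["image"]);np.savez("w1.npz",c=cloud(p),W=p["W"],K=p["K"],im=p["image"])
go(.545,.205,.30,-7)
for q in["rack_floor","case1_mid","case2_mid","case3_mid","case4_mid"]:
    z=.008 if q=="rack_floor" else .048
    for r in vision.place_of(p,q)[:1]: print(q,r["score"],np.round(r["position"]),np.round(atz(p,r["position"],z),4))
c=cloud(p)
k=(c[...,2]>.083)&(c[...,2]<.1)
m=cv2.morphologyEx(k.astype(np.uint8),cv2.MORPH_OPEN,np.ones((3,3)))
n,l,st,_=cv2.connectedComponentsWithStats(m)
for i in range(1,n):
    if st[i,4]>200:
        s=c[l==i];r=cv2.minAreaRect(s[:,:2].astype(np.float32)*1000);print(st[i],r,s.mean(0),np.median(s[:,2]))
E
```

```text
clock: 2.3
eef_pos: [0.5451, 0.2021, 0.3036]
tool_rot: [0.973, 0.233, 0.0, 0.0]
ft_force: [0.9, -0.6, 1.5]
grip_width: 0.0854
grasp_force: 0.0
clock: 3.18
eef_pos: [0.5444, 0.2001, 0.3032]
tool_rot: [0.75, 0.662, -0.0, -0.0]
ft_force: [-0.4, 0.4, -0.5]
grip_width: 0.0854
grasp_force: 0.0
pos [0.5444 0.2001 0.3032] head -7.21 tilt [-0.0001 -0.    ] shift [4.9 0.  3.2] turn about tool z -0.0036 j [0.35 0.39 0.4  1.58 0.   2.05]
rack_floor 0.74 [258. 173.] [0.541  0.1813 0.008 ]
case1_mid 0.93 [257. 199.] [0.536  0.1518 0.048 ]
case2_mid 0.82 [259. 171.] [0.5435 0.1922 0.048 ]
case3_mid 0.83 [257. 145.] [0.5455 0.228  0.048 ]
[ 240  108   47   29 1227] ((557.0975952148438, 258.31939697265625), (31.699695587158203, 55.955604553222656), 79.37327575683594) [0.55716376 0.25849542 0.08682636] 0.08687843629887287
[ 239  137   46   27 1130] ((550.6359252929688, 224.82110595703125), (31.734447479248047, 56.31276321411133), 78.57713317871094) [0.5506627  0.22540406 0.08681178] 0.08684692444335063
[ 237  166   45   27 1054] ((543.6036376953125, 188.52398681640625), (31.906936645507812, 55.9189453125), 79.22122955322266) [0.54380016 0.18924408 0.08676901] 0.08683840246840549
[237 192  44  26 972] ((537.9718627929688, 154.20973205566406), (31.38422203063965, 56.02012634277344), 78.88916778564453) [0.53799534 0.15511659 0.0867776 ] 0.08684598148178291
```

View pics/w1.png

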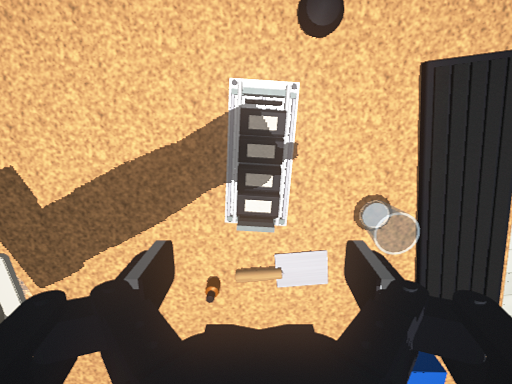

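Wrist view: the four cases are at (263,122), (262,151), (260,180) and (258,206), all standing; the vial, spatula and beaker are clear of the row. Next I grasp case 2.

Run:
```python
from h import *
go(.5436,.1887,.040,-10.7)
```

```text
pos [0.5444 0.2001 0.3033] head -7.10 tilt [-0.  0.] shift [-11.4   0.7 263.3] turn about tool z 0.0628 j [0.35 0.39 0.4  1.58 0.   2.05]
```

```bash
python3 -m creep '[[[-11.4,0.7,20],[0,0,0.0628]],[[0,0,50],[0,0,0]],[[0,0,50],[0,0,0]],[[0,0,40],[0,0,0]],[[0,0,25],[0,0,0]],[[0,0,0],[0,0,0]]]' 85
python3 - <<'E'
from h import *
p=cam("wrist");cv2.imwrite("pics/w2.png",p["image"])
go(.5436,.1887,.040,-10.7);print(bot.get_obs()["ft_force"])
c=cloud(p)
k=(c[...,2]>.083)&(c[...,2]<.1)
m=cv2.morphologyEx(k.astype(np.uint8),cv2.MORPH_OPEN,np.ones((3,3)))
n,l,st,_=cv2.connectedComponentsWithStats(m)
for i in range(1,n):
    if st[i,4]>200:
        s=c[l==i];r=cv2.minAreaRect(s[:,:2].astype(np.float32)*1000);print(st[i],r,np.median(s[:,2]))
E
```

```text
clock: 4.22
eef_pos: [0.5418, 0.1881, 0.116]
tool_rot: [0.77, 0.638, -0.003, -0.001]
ft_force: [-0.5, -0.4, -0.9]
grip_width: 0.0848
grasp_force: 0.0
pos [0.5432 0.1886 0.1179] head -10.67 tilt [-0.0017 -0.0006] shift [ 0.3  0.5 77.9] turn about tool z 0.0006 j [0.33 0.46 0.02 1.13 0.   2.09]
[-0.16353791  0.21971875  1.00110398]
[ 212   80  100   57 5568] ((556.6522827148438, 258.4046325683594), (31.168922424316406, 56.18148422241211), 79.32264709472656) 0.08688583746204653
[ 214  141   95   52 4789] ((550.1090087890625, 224.7610626220703), (31.885372161865234, 56.27873611450195), 79.25143432617188) 0.0868646601422785
[ 216  200   90   47 4073] ((543.30712890625, 188.62918090820312), (31.84442138671875, 56.298824310302734), 79.5963134765625) 0.0868370781253828
[ 220  250   85   43 3529] ((537.6238403320312, 154.39712524414062), (31.964630126953125, 56.10158157348633), 79.50281524658203) 0.08683777850296717
```

View pics/w2.png

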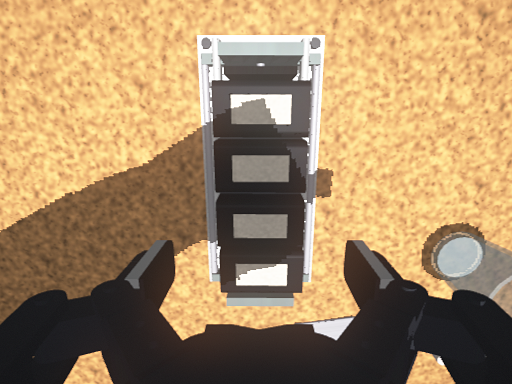

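View: the row is centred between the fingers, case 2 at (261,225), with space on both sides for the fingers. Descend and grip.

```bash
python3 -m creep '[[[0,0.4,40],[0,0,0]],[[0,0,25],[0,0,0]],[[0,0,13],[0,0,0]],[[0,0,0],[0,0,0]]]'
python3 -m creep '[[[0,0,0],[0,0,0]],[[0,0,0],[0,0,0]],[[0,0,0],[0,0,0]],[[0,0,0],[0,0,0]],[[0,0,0],[0,0,0]],[[0,0,0],[0,0,0]]]' 45
```

```text
clock: 4.78
eef_pos: [0.5444, 0.1888, 0.0408]
tool_rot: [0.77, 0.638, 0.0, 0.0]
ft_force: [0.6, -0.1, 0.3]
grip_width: 0.0851
grasp_force: 0.0
clock: 5.52
eef_pos: [0.545, 0.1892, 0.042]
tool_rot: [0.77, 0.639, 0.001, 0.0]
ft_force: [-1.5, 0.1, 6.9]
grip_width: 0.0559
grasp_force: 64.8
```

```bash
python3 -m creep '[[[0,0,-0.8],[0,0,0]],[[0,0,0],[0,0,0]]]'
python3 -m creep '[[[-1,0,0],[0,0,0]],[[-1,0,0],[0,0,0]],[[-1,0,0],[0,0,0]],[[0,0,0],[0,0,0]]]'
```

```text
clock: 5.78
eef_pos: [0.545, 0.1892, 0.042]
tool_rot: [0.77, 0.639, 0.001, 0.0]
ft_force: [-0.5, 1.2, 4.7]
grip_width: 0.0553
grasp_force: 64.4
clock: 6.28
eef_pos: [0.5448, 0.1867, 0.042]
tool_rot: [0.77, 0.639, 0.002, 0.0]
ft_force: [2.2, 4.5, 5.5]
grip_width: 0.0551
grasp_force: 65.0
```

```bash
python3 -m creep '[[[-1,0,-0.6],[0,0,0]],[[-1,0,0],[0,0,0]],[[-1,0,0],[0,0,0]],[[0,0,0],[0,0,0]]]'
python3 -m creep '[[[-1,0,0],[0,0,0]],[[-1,0,0],[0,0,0]],[[-1,0,0],[0,0,0]],[[0,0,0],[0,0,0]]]'
```

```text
clock: 6.78
eef_pos: [0.5436, 0.1828, 0.042]
tool_rot: [0.77, 0.638, 0.001, 0.0]
ft_force: [2.1, 3.6, 5.2]
grip_width: 0.0553
grasp_force: 64.6
clock: 7.28
eef_pos: [0.5428, 0.1801, 0.042]
tool_rot: [0.77, 0.639, 0.001, -0.0]
ft_force: [2.5, 3.6, 4.2]
grip_width: 0.0553
grasp_force: 64.8
```

```bash
for i in 1 2; do :; done; python3 -m creep '[[[-1,0,0],[0,0,0]],[[-1,0,0],[0,0,0]],[[0,0,0],[0,0,0]]]' | grep -E "eef|ft"
python3 -m creep '[[[-1,0,0],[0,0,0]],[[-1,0,0],[0,0,0]],[[0,0,0],[0,0,0]]]' | grep -E "eef|ft"
```

```text
eef_pos: [0.5423, 0.1784, 0.042]
ft_force: [1.7, 5.5, 5.3]
eef_pos: [0.5418, 0.1765, 0.0421]
ft_force: [2.6, 6.2, 4.6]
```

Run:
```python
from h import *
p=cam("top");c=cloud(p)[190:245,150:250]
# rack frame coords about est. origin
a=np.radians(-10.5);ex=np.array([np.cos(a),np.sin(a)]);ey=np.array([-np.sin(a),np.cos(a)])
q=c[...,:2]-np.array([.5472,.2065]);X=q@ex;Y=q@ey
k=np.abs(X)<.015
for lo in np.arange(-.125,.125,.005):
    s=c[...,2][k&(Y>=lo)&(Y<lo+.005)]
    print("%.3f %s"%(lo,np.round(np.sort(s)[::max(1,len(s)//5)],3)))
```

```text
-0.125 [-0.005 -0.001  0.     0.001  0.001  0.004]
-0.120 [-0.003 -0.002 -0.     0.     0.001  0.003]
-0.115 [-0.003 -0.002  0.     0.002  0.004]
-0.110 [0.005 0.007 0.008 0.009 0.009 0.009]
-0.105 [0.005 0.021 0.047 0.053 0.054 0.056]
-0.100 [0.051 0.053 0.053 0.054 0.055 0.056]
-0.095 [0.004 0.009 0.015 0.033 0.035 0.043]
-0.090 [0.048 0.054 0.448 0.464 0.494 0.513]
-0.085 [0.006 0.38  0.462 0.479 0.511]
-0.080 [0.007 0.087 0.438 0.483 0.512]
-0.075 [0.085 0.288 0.501 0.51  0.512 0.515]
-0.070 [0.087 0.186 0.265 0.504 0.51  0.514]
-0.065 [0.086 0.091 0.501 0.504 0.506 0.51 ]
-0.060 [0.087 0.5   0.502 0.504 0.505 0.508]
-0.055 [0.488 0.501 0.503 0.504 0.506 0.509]
-0.050 [0.487 0.489 0.502 0.504 0.506 0.508]
-0.045 [0.487 0.489 0.49  0.504 0.506 0.508]
-0.040 [0.487 0.489 0.49  0.503 0.505 0.507]
-0.035 [0.487 0.489 0.489 0.491 0.504 0.507]
-0.030 [0.487 0.488 0.489 0.49  0.503 0.505]
-0.025 [0.486 0.488 0.488 0.489 0.489 0.49 ]
-0.020 [0.485 0.486 0.487 0.487 0.489 0.491]
-0.015 [0.484]
-0.010 []
-0.005 []
0.000 []
0.005 []
0.010 []
0.015 []
0.020 []
0.025 []
0.030 []
0.035 []
0.040 []
0.045 []
0.050 []
0.055 []
0.060 []
0.065 []
0.070 []
0.075 []
0.080 []
0.085 []
0.090 []
0.095 []
0.100 []
0.105 []
0.110 []
0.115 []
0.120 []
```

```bash
python3 -m creep '[[[-1,0,0],[0,0,0]],[[0,0,0],[0,0,0]]]' | grep -E "eef|ft"
python3 -m creep '[[[-1,0,0],[0,0,0]],[[0,0,0],[0,0,0]]]' | grep -E "eef|ft"
```

```text
eef_pos: [0.5416, 0.1756, 0.0421]
ft_force: [1.9, 4.8, 5.4]
eef_pos: [0.5414, 0.1747, 0.0421]
ft_force: [1.0, 6.1, 4.8]
```

```bash
for n in 1; do python3 -m creep '[[[-1,0,0],[0,0,0]],[[-1,0,0],[0,0,0]],[[0,0,0],[0,0,0]]]' | grep -E "eef|ft"; done
python3 -m creep '[[[-1,0,0],[0,0,0]],[[0,0,0],[0,0,0]]]' | grep -E "eef|ft"
python3 -m creep '[[[-1,0,0],[0,0,0]],[[0,0,0],[0,0,0]]]' | grep -E "eef|ft"
```

```text
eef_pos: [0.5409, 0.1727, 0.042]
ft_force: [0.4, 5.7, 5.6]
eef_pos: [0.5408, 0.1718, 0.0421]
ft_force: [1.8, 5.2, 5.0]
eef_pos: [0.5405, 0.1709, 0.042]
ft_force: [0.7, 6.0, 4.7]
```

```bash
python3 -m creep '[[[-1,0,0],[0,0,0]],[[0,0,0],[0,0,0]]]' | grep -E "eef|ft"
python3 -m creep '[[[-1,0,0],[0,0,0]],[[0,0,0],[0,0,0]]]' | grep -E "eef|ft"
python3 -m creep '[[[-1,0,0],[0,0,0]],[[0,0,0],[0,0,0]]]' | grep -E "eef|ft"
```

```text
eef_pos: [0.5404, 0.1703, 0.0421]
ft_force: [0.6, 6.7, 4.5]
eef_pos: [0.5403, 0.1696, 0.0421]
ft_force: [2.0, 7.5, 4.5]
eef_pos: [0.5402, 0.1689, 0.0421]
ft_force: [1.9, 9.1, 5.1]
```

Pad felt: force rose from about 5.6 N to 9 N over 2 mm. Release.

```bash
python3 -m creep '[[[0,0,0],[0,0,0]],[[0,0,0],[0,0,0]],[[0,0,0],[0,0,0]],[[0,0,-4],[0,0,0]],[[0,0,0],[0,0,0]]]' 85
cat >> h.py <<'E'
def tops(p):
    c=cloud(p);k=(c[...,2]>.083)&(c[...,2]<.1)
    m=cv2.morphologyEx(k.astype(np.uint8),cv2.MORPH_OPEN,np.ones((3,3)))
    n,l,st,_=cv2.connectedComponentsWithStats(m)
    for i in range(1,n):
        if st[i,4]>200:
            s=c[l==i];r=cv2.minAreaRect(s[:,:2].astype(np.float32)*1000);print(st[i],np.round(r[0],1),np.round(r[1],1),round(r[2],2),np.median(s[:,2]))
E
python3 - <<'E'
from h import *
p=cam("wrist");tops(p)
go(.5503,.2248,.042,-10.5)
E
```

```text
clock: 10.82
eef_pos: [0.5403, 0.1669, 0.0461]
tool_rot: [0.77, 0.638, 0.0, 0.0]
ft_force: [-0.2, 0.1, -0.2]
grip_width: 0.0849
grasp_force: 0.0
[  164     0   182    91 15908] [555.8 255.5] [26.5 56.8] 79.27 0.08698356108202936
[  171    97   167    91 14389] [549.9 224.6] [31.9 56.6] 79.0 0.08690935526617259
[  187   248   143    88 10751] [539.5 165.7] [39.4 58.2] 80.41 0.08680741629769094
[116 262  44  44 989] [498.  178.8] [14.3 21.6] 31.06 0.09049558770064796
[ 360  262   44   45 1016] [585.  162.4] [22. 14.] 40.13 0.09055928175272551
pos [0.5402 0.1669 0.046 ] head -10.66 tilt [ 0.0005 -0.    ] shift [58.7 -0.8  4. ] turn about tool z -0.0027 j [ 0.3   0.51 -0.11  0.95 -0.    2.06]
```

```bash
python3 -m creep '[[[20,-0.3,0],[0,0,0]],[[25,-0.3,0],[0,0,0]],[[13.5,-0.2,0],[0,0,0]],[[0,0,3],[0,0,-0.003]],[[0,0,0],[0,0,0]]]' | grep -E "eef|ft"
python3 -m creep '[[[0,0,0],[0,0,0]],[[0,0,0],[0,0,0]],[[0,0,0],[0,0,0]],[[0,0,0],[0,0,0]],[[0,0,0],[0,0,0]]]' 45
python3 -m creep '[[[1,0,-1.5],[0,0,0]],[[1,0,0],[0,0,0]],[[1,0,0],[0,0,0]],[[0,0,0],[0,0,0]]]' | grep -E "eef|ft"
```

```text
eef_pos: [0.5493, 0.2243, 0.042]
ft_force: [0.1, -0.6, 0.6]
clock: 12.12
eef_pos: [0.5502, 0.2243, 0.0429]
tool_rot: [0.769, 0.639, -0.0, 0.0]
ft_force: [0.2, -1.2, 2.1]
grip_width: 0.0555
grasp_force: 63.9
eef_pos: [0.5501, 0.2275, 0.0437]
ft_force: [-0.3, -1.2, -3.7]
```

```bash
python3 -m creep '[[[0,0,1],[0,0,0]],[[0,0,0],[0,0,0]]]' | grep -E "eef|ft"
python3 -m creep '[[[1,0,0],[0,0,0]],[[1,0,0],[0,0,0]],[[0,0,0],[0,0,0]]]' | grep -E "eef|ft"
```

```text
eef_pos: [0.5504, 0.2275, 0.043]
ft_force: [-1.6, -2.2, -2.6]
eef_pos: [0.551, 0.2299, 0.0431]
ft_force: [-0.8, -0.5, -3.2]
```

```bash
python3 -m creep '[[[0,0,0.7],[0,0,0]],[[0,0,0],[0,0,0]]]' | grep -E "eef|ft"
python3 -m creep '[[[1,0,0],[0,0,0]],[[1,0,0],[0,0,0]],[[0,0,0],[0,0,0]]]' | grep -E "eef|ft"
```

```text
eef_pos: [0.551, 0.2299, 0.0429]
ft_force: [-0.7, -0.6, -0.0]
eef_pos: [0.5513, 0.2306, 0.043]
ft_force: [-2.6, -3.4, 3.0]
```

```bash
python3 -m creep '[[[1,0,-0.3],[0,0,0]],[[1,0,0],[0,0,0]],[[0,0,0],[0,0,0]]]' | grep -E "eef|ft"
python3 -m creep '[[[1,0,0],[0,0,0]],[[1,0,0],[0,0,0]],[[0,0,0],[0,0,0]]]' | grep -E "eef|ft"
python3 -m creep '[[[1,0,0],[0,0,0]],[[0,0,0],[0,0,0]]]' | grep -E "eef|ft"
```

```text
eef_pos: [0.552, 0.2333, 0.0429]
ft_force: [-0.6, -4.1, 1.6]
eef_pos: [0.5522, 0.2346, 0.043]
ft_force: [-1.0, -6.7, 2.6]
eef_pos: [0.5523, 0.2351, 0.043]
ft_force: [-1.6, -7.4, 4.3]
```

```bash
python3 -m creep '[[[1,0,0],[0,0,0]],[[0,0,0],[0,0,0]]]' | grep -E "eef|ft"
python3 -m creep '[[[0,0,0],[0,0,0]],[[0,0,0],[0,0,0]],[[0,0,0],[0,0,0]],[[0,0,-10],[0,0,0]],[[0,0,-30],[0,0,0]],[[0,0,-50],[0,0,0]],[[0,0,-50],[0,0,0]],[[-20,0,-40],[0,0,0]],[[-30,0,-30],[0,0,0]],[[0,0,0],[0,0,0]]]' 85
python3 - <<'E'
from h import *
p=cam("wrist");tops(p);cv2.imwrite("pics/w3.png",p["image"])
go(.556,-.219,.26,-10.5)
E
```

```text
eef_pos: [0.5524, 0.2356, 0.043]
ft_force: [-1.4, -9.2, 3.7]
clock: 16.38
eef_pos: [0.5448, 0.1876, 0.2571]
tool_rot: [0.769, 0.639, 0.004, 0.001]
ft_force: [-0.5, 0.3, -0.5]
grip_width: 0.0845
grasp_force: 0.0
[ 230   87   55   63 3292] [556.1 251.2] [63.8 56.1] 79.44 0.08683857551556395
[ 233  182   50   53 2574] [537.8 152.7] [63.7 56.8] 79.13 0.08681714963184914
pos [0.544  0.1882 0.2548] head -10.55 tilt [0.0038 0.0019] shift [-398.1   86.3   -5.9] turn about tool z -0.0008 j [0.33 0.38 0.26 1.45 0.   2.09]
```

```bash
python3 -m creep '[[[-50,11,-1],[0,0,0]],[[-50,11,-1],[0,0,0]],[[-50,11,-1],[0,0,0]],[[-50,11,-1],[0,0,0]],[[-50,11,-1],[0,0,0]],[[-50,11,-1],[0,0,0]],[[-50,11,0],[0,0,0]],[[-28,8,0],[0,0,0]],[[0,0,0],[0,0,0]],[[0,0,0],[0,0,0]]]' 85
python3 - <<'E'
from h import *
p=cam("wrist");cv2.imwrite("pics/w4.png",p["image"])
c=cloud(p);k=(c[...,2]>.074)&(c[...,2]<.09)
m=cv2.morphologyEx(k.astype(np.uint8),cv2.MORPH_OPEN,np.ones((3,3)))
n,l,st,_=cv2.connectedComponentsWithStats(m)
for i in range(1,n):
    if st[i,4]>100:
        s=c[l==i];r=cv2.minAreaRect(s[:,:2].astype(np.float32)*1000);print(st[i],r,np.median(s[:,2]))
go(.556,-.219,.26,-10.5)
E
```

```text
clock: 17.68
eef_pos: [0.5581, -0.1977, 0.2575]
tool_rot: [0.768, 0.64, -0.0, -0.001]
ft_force: [0.3, 0.2, -0.9]
grip_width: 0.0853
grasp_force: 0.0
[ 233  172   53   40 1277] ((555.2836303710938, -215.94772338867188), (56.04814529418945, 32.01282501220703), 8.397553443908691) 0.07883685912501398
pos [ 0.5581 -0.1974  0.2579] head -10.38 tilt [-0.0016  0.0011] shift [-21.6   1.8  -2.1] turn about tool z 0.0020 j [-0.34  0.42  0.33  1.48  0.    1.41]
```

View pics/w4.png

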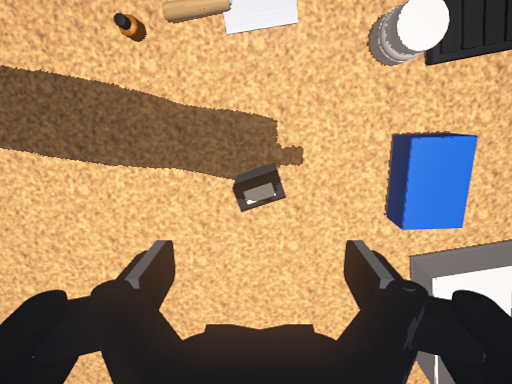

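View pics/w3.png

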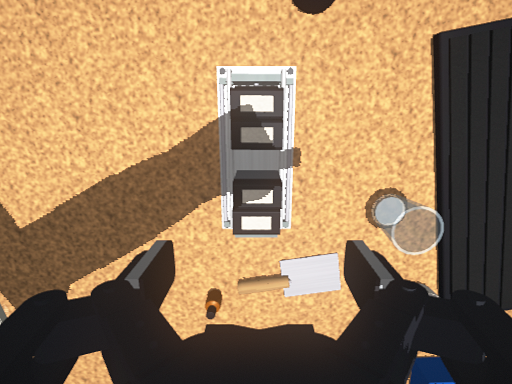

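Views: the pairs stand apart with a wide gap at (260,160), and the spare stands clear at (260,190), long side heading 8.4°.

Run:
```python
from h import *
go(.5553,-.2159,.032,8.4)
```

```text
pos [ 0.5581 -0.1974  0.2579] head -10.38 tilt [-0.0016  0.0011] shift [-18.9   0.9 225.9] turn about tool z -0.3278 j [-0.34  0.42  0.33  1.48  0.    1.41]
```

```bash
python3 -m creep '[[[-18.9,0.9,10],[0,0,0]],[[0,0,30],[0,0,-0.164]],[[0,0,40],[0,0,-0.164]],[[0,0,40],[0,0,0]],[[0,0,40],[0,0,0]],[[0,0,0],[0,0,0]],[[0,0,0],[0,0,0]]]' 85 | grep -E "eef|ft"
python3 - <<'E'
from h import *
p=cam("wrist")
c=cloud(p);k=(c[...,2]>.074)&(c[...,2]<.09)
m=cv2.morphologyEx(k.astype(np.uint8),cv2.MORPH_OPEN,np.ones((3,3)))
n,l,st,_=cv2.connectedComponentsWithStats(m)
for i in range(1,n):
    if st[i,4]>600:
        s=c[l==i];r=cv2.minAreaRect(s[:,:2].astype(np.float32)*1000);print(st[i],r,np.median(s[:,2]))
go(.5553,-.2159,.032,8.4)
E
```

```text
eef_pos: [0.5563, -0.218, 0.1]
ft_force: [0.0, -0.7, 0.8]
[ 210  200   93   50 4471] ((554.9974365234375, -215.75302124023438), (56.12384033203125, 32.16436004638672), 8.411767959594727) 0.0788490314847386
pos [ 0.557  -0.2182  0.1008] head 8.33 tilt [ 0.0032 -0.0014] shift [ 2.7 -1.5 68.8] turn about tool z -0.0013 j [-0.37  0.51  0.06  1.11 -0.    1.05]
```

```bash
python3 -m creep '[[[2.2,-1.5,20],[0,0,0]],[[0,0,35],[0,0,0]],[[0,0,13],[0,0,0]],[[0,0,0],[0,0,0]],[[0,0,0],[0,0,0]]]' 85 | grep -E "eef|ft"
python3 -c "
from h import *
go(.5550,-.2158,.032,8.4)"
python3 -m creep '[[[0,0,0],[0,0,0]],[[0,0,0],[0,0,0]],[[0,0,0],[0,0,0]],[[0,0,0],[0,0,0]],[[0,0,0],[0,0,0]],[[0,0,0],[0,0,0]]]' 45
python3 -c "
from h import *
go(.5550,-.2158,.032,8.4)"
```

```text
eef_pos: [0.5552, -0.2162, 0.0325]
ft_force: [1.2, -0.4, -0.4]
pos [ 0.5552 -0.2162  0.0325] head 8.32 tilt [ 0.0028 -0.0011] shift [ 0.4 -0.1  0.5] turn about tool z -0.0014 j [-0.37  0.58 -0.03  0.96  0.    1.05]
clock: 20.02
eef_pos: [0.5546, -0.216, 0.032]
tool_rot: [0.654, 0.757, 0.0, 0.001]
ft_force: [-0.7, 1.6, 5.8]
grip_width: 0.0552
grasp_force: 64.5
pos [ 0.5546 -0.216   0.032 ] head 8.32 tilt [ 0.002  -0.0009] shift [0.2 0.4 0. ] turn about tool z -0.0014 j [-0.37  0.58 -0.03  0.96 -0.    1.05]
```

```bash
python3 -m creep '[[[0,0,-10],[0,0,0]],[[0,0,-40],[0,0,0]],[[0,0,-50],[0,0,0]],[[0,0,-50],[0,0,0]],[[0,0,-20],[0,0,0.165]],[[0,0,0],[0,0,0.165]],[[0,0,0],[0,0,0]],[[0,0,0],[0,0,0]]]'
python3 -c "
from h import *
go(.5470,.2020,.20,-10.5)"
```

```text
clock: 21.02
eef_pos: [0.5533, -0.2154, 0.2]
tool_rot: [0.769, 0.64, -0.0, -0.001]
ft_force: [-0.2, -0.2, -1.7]
grip_width: 0.0554
grasp_force: 64.4
pos [ 0.5533 -0.2154  0.2   ] head -10.46 tilt [-0.0018  0.0007] shift [ 4.093e+02 -8.190e+01  3.000e-01] turn about tool z 0.0008 j [-0.37  0.44  0.21  1.34  0.    1.38]
```

```bash
python3 -m creep '[[[30,-6,0],[0,0,0]],[[50,-10,0],[0,0,0]],[[50,-10,0],[0,0,0]],[[50,-10,0],[0,0,0]],[[50,-10,0],[0,0,0]],[[50,-10,0],[0,0,0]],[[50,-10,0],[0,0,0]],[[50,-10,0],[0,0,0]],[[29,-6,0],[0,0,0]],[[0,0,0],[0,0,0]],[[0,0,0],[0,0,0]],[[0,0,0],[0,0,0]]]' | grep -E "eef|ft"
python3 - <<'E'
from h import *
go(.5470,.2020,.20,-10.5)
p=cam("wrist");cv2.imwrite("pics/w5.png",p["image"]);tops(p)
E
```

```text
eef_pos: [0.5483, 0.2002, 0.2006]
ft_force: [-0.1, 0.4, -2.7]
pos [0.5483 0.2002 0.2006] head -10.66 tilt [-0.0006 -0.0005] shift [ 1.5 -1.6  0.6] turn about tool z -0.0027 j [ 0.35  0.42  0.18  1.33 -0.    2.11]
[ 224   97   66   74 4726] [555.9 250.9] [63.4 56.1] 79.42 0.08684878371696686
```

View pics/w5.png

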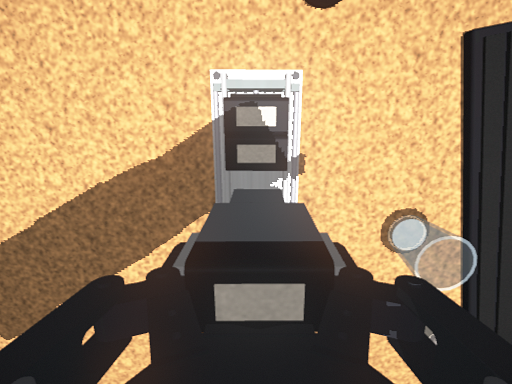

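View: the case is held upright over the gap; its lower edge is at row 195 and the high pair's inner edge at row 170. Lower to just above the tops.

```bash
python3 -m creep '[[[1.5,-1.3,20],[0,0,-0.002]],[[0,0,30],[0,0,0]],[[0,0,20],[0,0,0]],[[0,0,0],[0,0,0]],[[0,0,0],[0,0,0]]]' | grep -E "eef|ft"
python3 - <<'E'
from h import *
go(.5470,.2020,.04,-10.5)
p=cam("wrist");tops(p)
E
```

```text
eef_pos: [0.5481, 0.2028, 0.1318]
ft_force: [0.1, 0.2, -1.6]
pos [0.5481 0.2028 0.1318] head -10.52 tilt [0.0014 0.0005] shift [-1.1 -1.  91.8] turn about tool z -0.0004 j [0.35 0.46 0.06 1.17 0.   2.11]
[ 211   95   91   98 8449] [555.9 251.3] [62.8 56.3] 79.53 0.08686361999791276
```

```bash
python3 -m creep '[[[-0.8,-0.8,20],[0,0,0]],[[0,0,15],[0,0,0]],[[0,0,0],[0,0,0]]]' | grep -E "eef|ft"
python3 -m creep '[[[0,0,8],[0,0,0]],[[0,0,8],[0,0,0]],[[0,0,0],[0,0,0]]]' | grep -E "eef|ft"
```

```text
eef_pos: [0.5456, 0.2022, 0.0948]
ft_force: [-0.3, -0.6, -2.0]
eef_pos: [0.5458, 0.2023, 0.079]
ft_force: [0.6, -0.0, -2.3]
```

```bash
python3 -m creep '[[[0,0.8,8],[0,0,0]],[[0,0,8],[0,0,0]],[[0,0,0],[0,0,0]]]' | grep -E "eef|ft"
python3 -m creep '[[[0,0,8],[0,0,0]],[[0,0,8],[0,0,0]],[[0,0,2],[0,0,0]],[[0,0,0],[0,0,0]]]' | grep -E "eef|ft"
python3 -m creep '[[[0,0,1],[0,0,0]],[[0,0,1],[0,0,0]],[[0,0,0],[0,0,0]]]' | grep -E "eef|ft"
```

```text
eef_pos: [0.5464, 0.2021, 0.0627]
ft_force: [-0.1, 0.6, -2.2]
eef_pos: [0.5471, 0.2023, 0.0455]
ft_force: [0.5, -0.4, -2.4]
eef_pos: [0.5473, 0.2024, 0.0439]
ft_force: [0.4, 0.1, -1.9]
```

```bash
python3 -m creep '[[[0,0,1],[0,0,0]],[[0,0,1],[0,0,0]],[[0,0,0],[0,0,0]]]' | grep -E "eef|ft"
python3 -m creep '[[[0,0,1],[0,0,0]],[[0,0,1],[0,0,0]],[[0,0,0],[0,0,0]]]' | grep -E "eef|ft"
```

```text
eef_pos: [0.5471, 0.2023, 0.0417]
ft_force: [0.2, 0.6, -2.8]
eef_pos: [0.5473, 0.2024, 0.0401]
ft_force: [-1.1, 0.5, 0.7]
```

```bash
python3 -m creep '[[[0,0,0.5],[0,0,0]],[[0,0,0],[0,0,0]]]' | grep -E "eef|ft"
python3 -m creep '[[[0,0,0],[0,0,0]],[[0,0,0],[0,0,0]],[[0,0,0],[0,0,0]],[[0,0,-5],[0,0,0]],[[0,0,-30],[0,0,0]],[[0,0,-50],[0,0,0]],[[0,0,-50],[0,0,0]],[[-20,0,-40],[0,0,0]],[[-30,0,-30],[0,0,0]],[[0,0,0],[0,0,0]],[[0,0,0],[0,0,0]]]' 85
python3 - <<'E'
from h import *
p=cam("wrist");tops(p);cv2.imwrite("pics/w6.png",p["image"])
E
```

```text
eef_pos: [0.5473, 0.2024, 0.04]
ft_force: [-3.1, -2.0, 5.1]
clock: 27.62
eef_pos: [0.5379, 0.1534, 0.2438]
tool_rot: [0.769, 0.64, -0.0, -0.0]
ft_force: [-0.3, 0.4, 0.6]
grip_width: 0.0848
grasp_force: 0.0
[ 230   46   59   70 3904] [556.2 251.5] [63.5 56.1] 79.55 0.08687936963952617
[ 232  118   56   31 1681] [548.3 202.3] [30.4 56. ] 79.7 0.08680388321194549
[ 232  152   54   58 2993] [537.5 152.7] [63.6 57. ] 79.1 0.08684292231414903
```

View pics/w6.png

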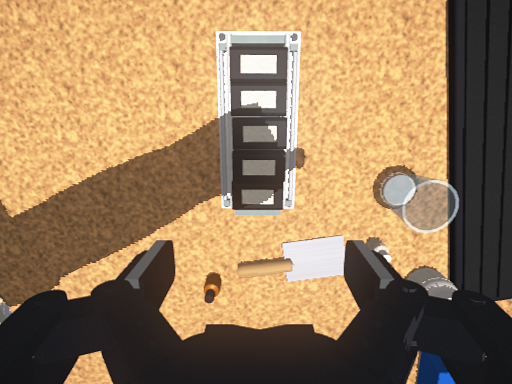

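View: five cases stand in a row, the filed one at (260,133), with equal top heights (86.8 mm measured) and nothing else disturbed. Handing in.

```bash
python3 -c "
from workcell import workorder
print(workorder.job_done())"
```

```text
the job is handed in; nothing more can be done
None
```

The reference-disc case is filed upright on the rack floor between the second and third cases, both pairs rest against their end pads, contact forces I read stayed below about 10 N, and the job is handed in; before I noticed, case 3 was carried just clear of the floor (under 1 mm) for the first few millimetres of its slide, then lowered and slid the rest of the way.

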